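Clamp the bench block in its hold-down with the T-handle hex key

TASK

The steel bench block must not walk under the hammer: take the large red T-handle hex key from its rack, feel it into the recessed hex socket on top of the green hold-down until it is fully home, pressing only gently, and then turn it clockwise until the clamp foot grips the block firmly: the torque felt on the key should rise by about 0.2 N m over that of free turning (0.1 is too loose, 0.4 marks the block). Then draw the key out and stand it back upright in its hole in the rack. Leave the grey key, the punch and the copper strip where they are.

Things in the scene. Friction and masses are not known exactly. Their poses are not given: they have to be found in the camera images.
- hex_key: red T-handle hex key, 0.28 to 0.46 kg, hanging upright by its hub on the rack's plate. Origin at the centre of the tip, z up the shank, x along the crossbar. Hexagonal steel shank 17 mm across flats (19.6 mm across corners, two corners on the x axis), z 0 to 70 mm; round hub 34 mm wide, z 70 to 79; crossbar 90 (x) x 16 (y) mm, z 78 to 104
- key_bar (a point): middle of the red key's crossbar where it is pinched across its 16 mm from above, 97 mm above the tip; same axes as the key. Grip it with 40 to 70 N, which carries the torque; over 100 N it can squirt out of the fingers
- hold_down: green cast hold-down on a dark base plate 150 x 130 x 14 mm bolted to the bench; origin under the plate's middle, z up, column (80 mm high) towards +x. Its boss, 53 mm wide, rim 86 mm above the bench, hangs over the bench block; in it, 8 mm below the rim in a round recess 41 mm wide, sits the cam screw with the hex socket, which turns but stays at its height
- socket_mouth (a point): on the screw's axis at its upper face, 78 mm above the bench: mouth of the hex socket, 18.2 mm across flats, 14 mm deep, flat floor, mouth chamfer 2.2 mm at 45 degrees. The socket's angle varies and is in no pose; alike every 60 degrees. The key drops in within about 5 degrees of it (then 8 degrees of play each way); turned wrong, it stops in the chamfer 1.5 mm (30 degrees out) to 2.2 mm down
- clamp_foot: brass clamp foot, a disc 25 mm wide under the boss; origin at the centre of its lower face, 0.7 to 2.3 mm above the block at the start. The screw, turned clockwise from above, lowers it 3.5 mm per rad and its drag (up to 0.2 N m) holds it there; after 0.2 to 0.65 rad it meets the block on its springs, and the torque then rises by 0.35 N m per rad (100 N of clamping per rad)
- bench_block: flat steel bench block 76 x 82 x 20 mm, 0.95 kg, lying on the base plate (its underside at z 14 mm, its top at 34 mm) against a rear stop and two side pins; origin under its middle. Its rear edge is under the clamp foot. It is not to be moved
- key_rack: blue sheet-steel key rack fixed to the bench, 160 mm long (y), 60 mm deep (base 80 mm), top plate at z 80 mm with two round holes; origin under its middle
- hole_left (a point): centre of the rack's left hole (25 mm in diameter, 80 mm from the other one), on the upper face of the top plate, 80 mm above the bench. One hole holds the red key and the other the grey one
- hole_right (a point): centre of the rack's right hole, of the same size and height
- small_key: bystander: smaller key with a 10 mm shank and a grey crossbar of the same size (its top 114 mm above the bench), upright in the other hole; origin at its tip
- punch: bystander: small steel doming punch 12 x 61 x 12 mm lying on the bench to the right of the hold-down; origin under its middle
- copper_strip: bystander: bent copper strip 19 x 20 x 7 mm lying on the bench in front of the hold-down; origin under its middle
There are look-alikes about, which are no part of the job. Of the things that look like the hex_key, the middle-sized one is meant.

How it is judged (in metres and radians):
On the way, in this order (a step that is already met when the one before it is completed fails the run):
1. the key is fully home in the socket (tip 12 mm or more below the mouth, on its axis) while the foot is still off the block (z of hex_key in the frame of socket_mouth below -0.012 m and horizontal distance between hex_key and socket_mouth below 0.003 m and contact force between clamp_foot and bench_block below 1 N), for 0.2 s.
2. with the key still home, the foot grips the block with over 25 N (z of hex_key in the frame of socket_mouth below -0.01 m and horizontal distance between hex_key and socket_mouth below 0.003 m and contact force between clamp_foot and bench_block above 25 N), for 0.2 s.
At the end, for the whole second after the job is handed in: The foot still grips the block (over 15 N), and the red key stands released and at rest in its rack hole: axis within 7 mm of the hole's centre, hub down to within 4 mm of the plate, upright within 0.1 rad (contact force between clamp_foot and bench_block above 15 N and (horizontal distance between hex_key and hole_left below 0.007 m or horizontal distance between hex_key and hole_right below 0.007 m) and z of hex_key in the frame of key_rack below 0.014 m and angle between hex_key's own z axis and vertical below 0.1 rad and linear speed of hex_key below 0.02 m/s); the robot touches nothing.
It fails at once if the key is pressed or twisted in the socket with over 35 N of contact force before it is home (11 mm deep) (contact force between hex_key and hold_down above 35 N and z of hex_key in the frame of socket_mouth above -0.011 m and contact force between clamp_foot and bench_block below 1 N).
It fails at once if the block is over-clamped (over 120 N, a rise of about 0.4 N m on the key) (contact force between clamp_foot and bench_block above 120 N).
It fails at once if the bench block is shifted by over 6 mm (distance of bench_block from where it was at the start of the episode above 0.006 m).
It fails at once if the grey key is disturbed (moved over 15 mm) (distance of small_key from where it was at the start of the episode above 0.015 m).
It fails at once if the punch or the copper strip is moved by over 20 mm (distance of any of punch, copper_strip from where it was at the start of the episode above 0.02 m).
It also fails if it takes over 72 s, if anything falls off the work surface, if the arm or the gripper's body presses on something with over 40 N, if the wrist force passes 120 N, or if a joint passes its speed limit or range.

ROBOT

A 6-joint arm with a two-finger parallel gripper is mounted at the origin on a cart in front of the work surface, level with it; the furniture and walls round the work are solid. World frame = base frame: x ahead of the robot, y to its left, z up, the work surface at z = 0. Lengths are in mm, angles in rad, forces in N, time in s.
With the tool pointing down it reaches from about 325 to 900 mm from the base axis. Payload 6.1 kg.
Tool frame: the origin (TCP) lies midway between the tips of the shut fingers; the grasp point (between the pads) lies 19 mm behind it; z points along the fingers, y is the line along which they close (so a half turn about z gives the same grasp; the last joint's range is limited). The gripper opens to 85 mm and grips with 20 to 120 N. Pads are 22 mm wide; open, the fingers measure 114 mm over their backs; the gripper's body (76 mm by 85 mm) begins 54 mm behind the grasp point. The pads swing forward as they close: fully open they stand 13 mm farther back than shut.
Start: joints at [-1.37, 0.22, 1.526, -0, 1.395, -0.126], TCP at [200.626, -591.916, 231.3] pointing down, gripper open.
Joint ranges: [-2.98, 2.98], [-0.91, 2.08], [0.09, 2.57], [-1.24, 4.39], [0.2, 2.65], [-2.68, 2.68]. Speed limits (rad/s): [2.57, 2.57, 3.01, 3.14, 3.14, 3.14].

INTERFACE

Orientations are given as a rotation vector (axis times angle).
In Python, from station import manip gives the robot as it stands. The module is installed in compiled form; this text tells all that it offers.
- The arm moves only by the tool apply_moves, never from a script. Its argument "series" is one flat list of numbers, 7 for each row, row after row: the turn, a rotation vector about the tool's x, y, z in rad, then the shift along the tool's x, y, z in m, then the finger opening in m, from 0 to 0.0854. In form: [wx, wy, wz, x, y, z, fingers, wx, wy, wz, x, y, z, fingers, ...]. A call has 1 to 5 rows; each row is the pose to reach, as a shift and turn from the pose commanded when the call began, along the tool's axes at that moment; what a row does not reach only later rows make up. A row lasts 1/12 s, in which the tool goes at most 41.7 mm and 7.16 degrees, less where a joint would pass 70% of its speed; a pose out of reach is approached as far as the arm can. A call with a gripper value outside its range is refused whole. The fingers move at their own pace and stop on an object; "newtons" is the grip in N (left out, the last holds). Time passes only in rows, so rows that repeat a pose let the fingers close. It gives the time, the measured TCP pose, the force, the opening and the grip force at its end, in the units of the state.
- manip.get_state(): the state, without advancing time (a new reading comes with each control period).
- manip.get_image(name): name is "scene" or "side" or "wrist"; returns a dict with "img" (384x512x3 uint8, red, green, blue), "K" (3x3 intrinsics, pixels), "dist" ([k1, k2, p1, p2, k3] as OpenCV has them; the pictures are not rectified), "position" and "attitude" of the camera in the world. Camera axes: x right, y down, z forward; pixel columns grow to the right and rows downward; lengths in mm; the calibration is good to about 2 mm. A picture is of the moment at which its call begins. There is no depth.
- manip.hand_in(): hands the job in; it is judged then, once.
The state is a dict: "clock": time; "q": joint angles; "joint_velocities": joint speeds; "joint_efforts": joint torques, N m; "position": TCP position; "ee_rot": TCP orientation; "force": force on the tool from outside, world axes, zero at the start; "ft_torque": the same for the moment, N m; "opening": finger opening in mm; "grasp_force": force on a finger pad.
Only numpy, scipy, OpenCV 4.12 (cv2) and the standard library are available. Lean on these libraries where they do the work, as an engineer would, in place of code of your own. Each camera call takes 0.05 s, during which the arm holds its last target. There are 200 camera calls.

## Working session

There is one attempt and no reset: what is moved stays moved. The work goes in short steps, Python scripts to look and compute and a tool call to move; the robot and the scene stay as the last step left them, time stands still between calls to the robot, and variables do not carry over. Pictures are saved under pics/ and viewed, at most 10 in all, crops included, and the job is handed in when it is done.

Besides the shell and the picture viewer there is one more tool, called after "Emit:" as name(argument=value, ...), one argument or row to a line, values as JSON. apply_moves: Moves the arm, as the interface text tells. Its arguments: {"type":"object","properties":{"series":{"type":"array"},"newtons":{"type":"number"}},"required":["series"]}

```bash
mkdir -p pics
python3 - <<'E'
from station import manip
import cv2,numpy as np,json
s=manip.get_state();print(s)
for n in ["scene","side"]:
    d=manip.get_image(n);cv2.imwrite(f"pics/{n}0.png",d["img"][:,:,::-1])
    print(n,d["K"],d["dist"],d["position"],d["attitude"])
a=cv2.imread("pics/scene0.png");b=cv2.imread("pics/side0.png")
E
```

```text
{'clock': 0.0, 'q': array([-1.37013686e+00,  2.21244102e-01,  1.52759784e+00,  2.57222627e-05,
        1.39466856e+00, -1.26090126e-01]), 'joint_velocities': array([ 1.53272263e-03,  4.85891099e-04, -7.08415227e-05, -2.08391734e-03,
       -7.83962801e-04, -2.43391651e-03]), 'joint_efforts': array([-2.70477860e-03, -4.96899390e+01, -3.89398813e+01, -8.58183080e-05,
        1.11196667e-02, -2.40819354e-06]), 'position': array([ 200.49606856, -591.34720228,  230.19510967]), 'ee_rot': array([-3.09786842e+00, -5.10657964e-01,  7.25070439e-05]), 'force': array([-0.83359078,  0.32856481,  0.52324395]), 'ft_torque': array([ 0.07485132,  0.0136601 , -0.03229091]), 'grasp_force': 0.0, 'opening': 85.58555690534341}
scene [[392.52912865   0.         251.59521508]
 [  0.         392.52912865 197.44113975]
 [  0.           0.           1.        ]] [-0.0785224  0.         0.         0.         0.       ] [ 97.20303262 580.07038223 586.64576033] [-0.64440951  2.49670488 -1.29287957]
side [[473.79405394   0.         253.45471736]
 [  0.         473.79405394 194.37943414]
 [  0.           0.           1.        ]] [-0.15100408  0.          0.          0.          0.        ] [-45.52000151 996.47308323 774.71191941] [-0.55809964  2.48365648 -1.40034385]
```

View pics/scene0.png

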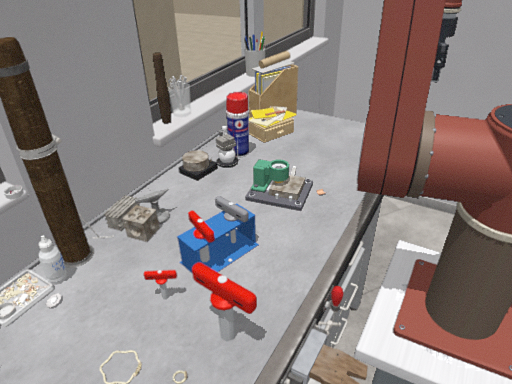

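View pics/side0.png

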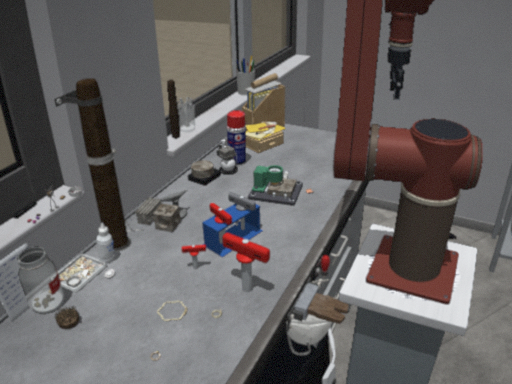

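The rack with the middle-sized red key is at about (202,226) in the scene picture, with the grey key at (232,208). The hold-down boss is at about (279,167), the strip at (321,192), and larger and smaller red look-alikes are at (223,287) and (160,276).

```bash
cat > h.py <<'E'
from station import manip
import cv2,numpy as np
from scipy.spatial.transform import Rotation as R
def unproj(d,uv,z):
    p=cv2.undistortPoints(np.array([[uv]],float),d["K"],np.array(d["dist"]))[0,0]
    r=R.from_rotvec(d["attitude"]).apply([p[0],p[1],1]);c=np.array(d["position"])
    return c+r*(z-c[2])/r[2]
def proj(d,X):
    Rm=R.from_rotvec(d["attitude"]).inv()
    return cv2.projectPoints(np.atleast_2d(X).astype(float),Rm.as_rotvec(),-Rm.apply(d["position"]),d["K"],np.array(d["dist"]))[0][:,0]
def rel(target,yaw):
    "shift/turn in current tool axes (commanded~measured) to reach target TCP mm, tool down, tool-y axis at world angle yaw"
    s=manip.get_state();R0=R.from_rotvec(s["ee_rot"])
    best=None
    for k in (0,np.pi):
        a=yaw+k; y=[np.cos(a),np.sin(a),0]; z=[0,0,-1]; x=np.cross(y,z)
        T=R.from_matrix(np.c_[x,y,z]); w=(R0.inv()*T).as_rotvec()
        if best is None or np.linalg.norm(w)<np.linalg.norm(best): best=w
    return best, R0.inv().apply(np.array(target)-s["position"])/1000
E
python3 - <<'E'
from h import *
d=manip.get_image("scene")
for n,uv,z in [("keybar end a",(191,215),114),("keybar end b",(212,236),114),("grey a",(218,201),114),("grey b",(248,217),114),("boss",(279,166),86),("strip",(321,192),3),("big",(223,287),150),("rackcorner nearleft",(187,267),0),("rack near right",(257,240),0)]:
    print(n,unproj(d,uv,z).round())
E
```

```text
keybar end a [519. 106. 114.]
keybar end b [445. 139. 114.]
grey a [498.  40. 114.]
grey b [415.  58. 114.]
boss [ 470. -190.   86.]
strip [ 373. -248.    3.]
big [339. 261. 150.]
rackcorner nearleft [519. 141.   0.]
rack near right [431.  -4.   0.]
```

Run:
```python
from h import *
d=manip.get_image("wrist");s=manip.get_state()
R0=R.from_rotvec(s["ee_rot"])
print(d["K"],d["dist"],R0.inv().apply(np.array(d["position"])-s["position"]),(R0.inv()*R.from_rotvec(d["attitude"])).as_rotvec())
print(rel([440,-190,270],np.radians(-114)), rel([440,-190,270],np.radians(-71.3)))
```

```text
[[320.85318036   0.         256.49193493]
 [  0.         320.85318036 196.31794913]
 [  0.           0.           1.        ]] [-0.01956538  0.          0.          0.          0.        ] [ 7.87720536e+01 -1.26863975e-01 -1.43904534e+02] [-0.24245119 -0.24382512  1.55692532]
(array([-1.21929952e-03,  3.11008104e-04,  7.45665487e-01]), array([ 0.35568605, -0.30348773, -0.03898918])) (array([-0.00122012, -0.00015069,  0.00040999]), array([ 0.35568605, -0.30348773, -0.03898918]))
```

Emit:
apply_moves(
  series=[0,0,0.745,0.356,-0.303,-0.039,0.085,0,0,0.745,0.356,-0.303,-0.039,0.085,0,0,0.745,0.356,-0.303,-0.039,0.085,0,0,0.745,0.356,-0.303,-0.039,0.085,0,0,0.745,0.356,-0.303,-0.039,0.085],
)

```text
clock: 0.62
position: [306.4, -414.1, 248.3]
ee_rot: [-3.107, 0.464, 0.0]
force: [0.8, 0.6, 1.2]
opening: 84.8
grasp_force: 0.0
```

Run:
```python
from h import *
print(manip.get_state()["position"],manip.get_state()["q"],rel([440,-190,270],np.radians(-114)))
```

```text
[ 306.41757218 -414.13830552  248.29140316] [-1.08710435e+00 -5.55655526e-02  1.78802295e+00  2.16125954e-04
  1.40954178e+00  7.80377205e-01] (array([-0.00043022,  0.00016107,  0.12215905]), array([ 0.06220735, -0.25341063, -0.02160572]))
```

Emit:
apply_moves(
  series=[0,0,0.122,0.062,-0.253,-0.022,0.085,0,0,0.122,0.062,-0.253,-0.022,0.085,0,0,0.122,0.062,-0.253,-0.022,0.085,0,0,0.122,0.062,-0.253,-0.022,0.085,0,0,0.122,0.062,-0.253,-0.022,0.085],
)

```text
clock: 1.03
position: [410.3, -237.0, 266.0]
ee_rot: [3.075, -0.643, 0.001]
force: [1.1, -0.1, -0.2]
opening: 85.3
grasp_force: 0.0
```

Emit:
apply_moves(
  series=[0,0,0,0.01,-0.045,-0.004,0.085,0,0,0,0.01,-0.045,-0.004,0.085,0,0,0,0.01,-0.045,-0.004,0.085],
)

```text
clock: 1.28
position: [438.2, -199.6, 270.1]
ee_rot: [3.077, -0.635, 0.001]
force: [-0.7, -0.8, -0.5]
opening: 85.0
grasp_force: 0.0
```

Run:
```python
from h import *
s=manip.get_state();print(s["position"],s["q"],s["ee_rot"])
d=manip.get_image("wrist");import pickle;pickle.dump(d,open("w1.pkl","wb"))
cv2.imwrite("pics/w1.png",cv2.resize(d["img"][:,:,::-1],(800,600),interpolation=cv2.INTER_CUBIC))
```

```text
[ 438.1597201  -199.56227904  270.06902492] [-5.91503851e-01 -1.54884900e-01  1.83864335e+00  1.95887862e-04
  1.45726800e+00  1.38644813e+00] [ 3.07667673e+00 -6.35177265e-01  9.38936739e-04]
```

View pics/w1.png

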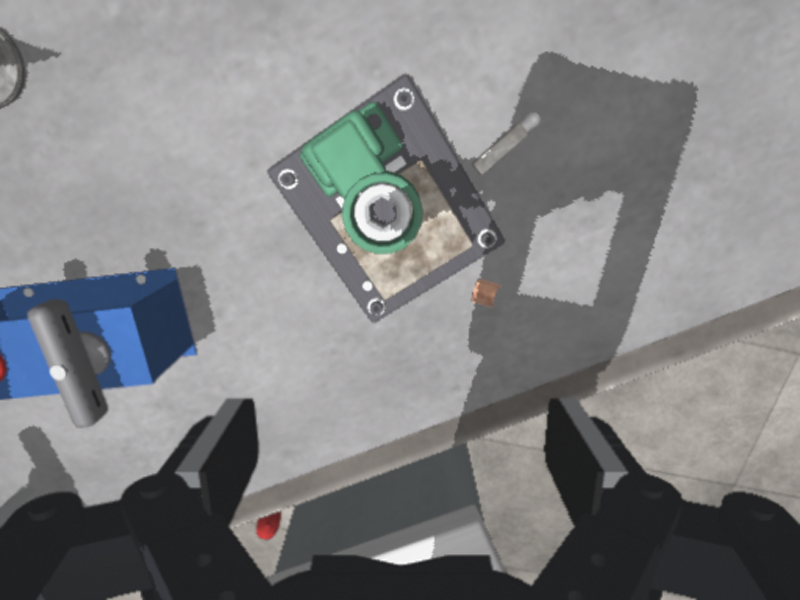

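The boss is at (383,212) with the dark hex socket visible inside the bright screw face. The rack's right end and grey key are at the left, the punch at (505,145) and the strip at (485,292). Next I'll crop the socket for its angle.

Run:
```python
from h import *
import pickle
d=pickle.load(open("w1.pkl","rb"));im=d["img"]
# rectify top-down on plane z=78 around rough centre
for z in (78,86): print(z,unproj(d,(245.1,135.7),z).round(1))
c=unproj(d,(245.1,135.7),78)
n=600;s=0.1 # mm/px
ij=np.mgrid[0:n,0:n];X=np.stack([c[0]+(n/2-ij[0])*s,c[1]+(n/2-ij[1])*s,np.full((n,n),78.)],-1).reshape(-1,3)
m=proj(d,X).reshape(n,n,2).astype(np.float32)
o=cv2.remap(im,m[...,0],m[...,1],cv2.INTER_CUBIC);cv2.imwrite("pics/top78.png",o[:,:,::-1]);print(c)
```

```text
78 [ 477.1 -202.8   78. ]
86 [ 477.9 -203.4   86. ]
[ 477.0825923  -202.76571617   78.        ]
```

View pics/top78.png

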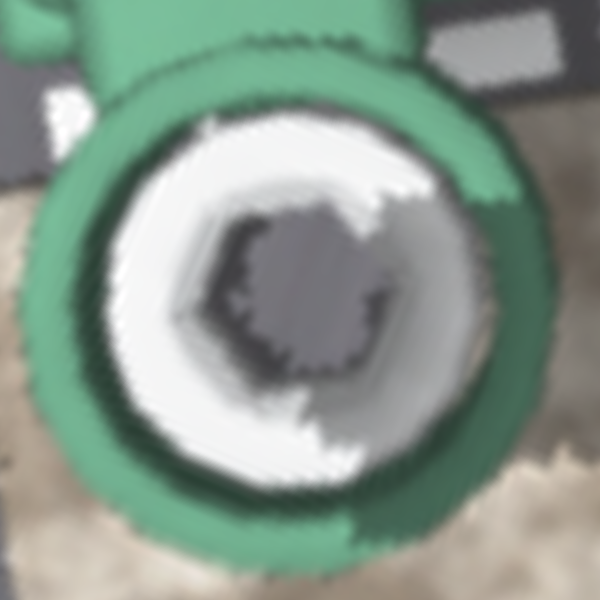

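Socket centre is about (477.2,-202.4). A hex corner points at about 93° (mod 60 ≈ 33°, or -27°), close to the key bar's own direction. I'll approach the key with the wrist flipped by 180° so joint 6 has clockwise range left.

Emit:
apply_moves(
  series=[0,0,0,-0.05,-0.313,0,0.085,0,0,0,-0.05,-0.313,0,0.085,0,0,0,-0.05,-0.313,0,0.085,0,0,0,-0.05,-0.313,0,0.085,0,0,0,-0.05,-0.313,0,0.085],
)

```text
clock: 1.75
position: [489.2, -0.4, 269.5]
ee_rot: [3.073, -0.648, -0.0]
force: [0.2, -1.9, -0.2]
opening: 84.9
grasp_force: 0.0
```

Emit:
apply_moves(
  series=[0,0,0,-0.018,-0.109,0,0.085,0,0,0,-0.018,-0.109,0,0.085,0,0,0,-0.018,-0.109,0,0.085,0,0,0,-0.018,-0.109,0,0.085],
)

```text
clock: 2.08
position: [517.1, 109.6, 269.2]
ee_rot: [-3.075, 0.639, 0.001]
force: [0.9, 0.2, -0.3]
opening: 84.9
grasp_force: 0.0
```

Emit:
apply_moves(
  series=[0,0,-0.625,0,0,0,0.085,0,0,-0.625,0,0,0,0.085,0,0,-0.625,0,0,0,0.085,0,0,-0.625,0,0,0,0.085,0,0,-0.625,0,0,0,0.085],
)

```text
clock: 2.5
position: [516.6, 104.4, 269.3]
ee_rot: [3.122, 0.339, -0.002]
force: [0.4, 0.5, -0.6]
opening: 84.9
grasp_force: 0.0
```

Emit:
apply_moves(
  series=[0,0,-0.625,0,0,0,0.085,0,0,-0.625,0,0,0,0.085,0,0,-0.625,0,0,0,0.085,0,0,-0.625,0,0,0,0.085,0,0,-0.625,0,0,0,0.085],
)

```text
clock: 2.92
position: [516.6, 104.3, 269.3]
ee_rot: [2.868, 1.282, -0.002]
force: [0.5, 0.2, -0.2]
opening: 85.0
grasp_force: 0.0
```

Emit:
apply_moves(
  series=[0,0,-0.625,0,0,0,0.085,0,0,-0.625,0,0,0,0.085,0,0,-0.625,0,0,0,0.085,0,0,-0.625,0,0,0,0.085,0,0,-0.625,0,0,0,0.085],
)

```text
clock: 3.33
position: [516.6, 104.3, 269.3]
ee_rot: [2.335, 2.102, -0.002]
force: [-0.3, 0.2, 0.3]
opening: 85.0
grasp_force: 0.0
```

Emit:
apply_moves(
  series=[0,0,-0.625,0,0,0,0.085,0,0,-0.625,0,0,0,0.085,0,0,-0.625,0,0,0,0.085,0,0,-0.625,0,0,0,0.085,0,0,-0.625,0,0,0,0.085],
)

```text
clock: 3.75
position: [516.6, 104.3, 269.3]
ee_rot: [-1.575, -2.718, 0.002]
force: [0.2, -1.0, -0.2]
opening: 84.9
grasp_force: 0.0
```

Emit:
apply_moves(
  series=[0,0,-0.625,0,0,0,0.085,0,0,-0.625,0,0,0,0.085,0,0,-0.625,0,0,0,0.085,0,0,-0.625,0,0,0,0.085,0,0,-0.625,0,0,0,0.085],
)

```text
clock: 4.17
position: [516.6, 104.3, 269.3]
ee_rot: [-0.663, -3.07, 0.002]
force: [0.7, -0.6, -0.2]
opening: 85.2
grasp_force: 0.0
```

Run:
```python
from h import *
s=manip.get_state();print(s["position"],s["q"],s["ee_rot"])
d=manip.get_image("wrist");import pickle;pickle.dump(d,open("w2.pkl","wb"))
cv2.imwrite("pics/w2.png",cv2.resize(d["img"][:,:,::-1],(800,600),interpolation=cv2.INTER_CUBIC))
```

```text
[516.58185031 104.31700362 269.3293438 ] [ 5.01187838e-02 -3.80686499e-02  1.73181143e+00 -8.85896011e-04
  1.44879348e+00 -1.09494940e+00] [-6.63383032e-01 -3.07005473e+00  1.71859840e-03]
```

View pics/w2.png

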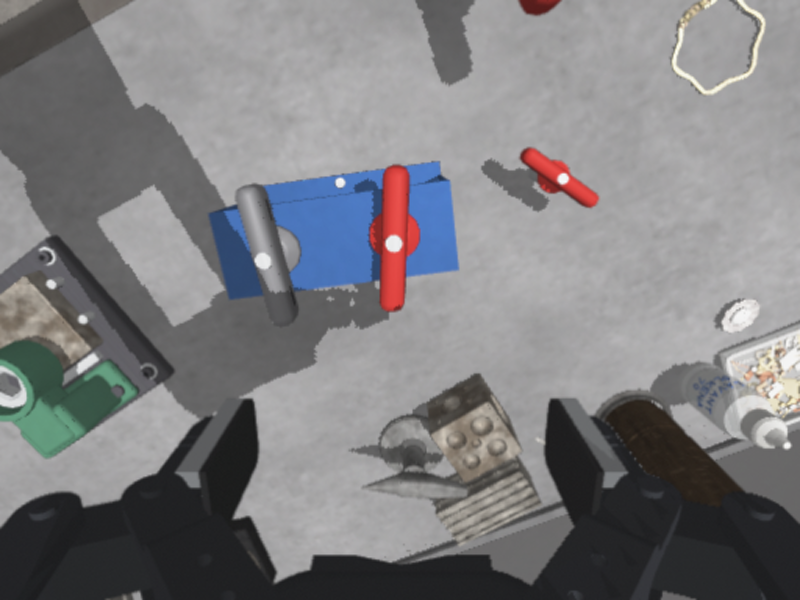

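The red key bar in the rack runs from (396,166) to (393,311) with its top dot at (394,243). The grey key is at (263,260).

Run:
```python
from h import *
import pickle
d=pickle.load(open("w2.pkl","rb"));k=512/800
dot=unproj(d,(394.5*k,243*k),114)
a=unproj(d,(396*k,168*k),108);b=unproj(d,(393*k,309*k),108)
print(d["position"],dot,a,b,(a+b)/2,np.linalg.norm(a-b),np.degrees(np.arctan2(*(a-b)[1::-1])))
im=d["img"].astype(int);m=((im[...,0]>120)&(im[...,1]<70)&(im[...,2]<70)).astype(np.uint8)
n,l,st,c=cv2.connectedComponentsWithStats(m)
i=l[int(215*k),int(396*k)];print(st[i],c[i])
ys,xs=np.where(l==i)
# bar rows away from hub: fit centre line
P=[]
for r in range(ys.min()+3,ys.max()-2):
    q=xs[ys==r]
    if q.max()-q.min()<21: P.append(((q.max()+q.min())/2,r))
P=np.array([unproj(d,p,104) for p in P]);f=np.polyfit(P[:,0],P[:,1],1);print("line yaw",np.degrees(np.arctan(f[0])),"y at x=dot",np.polyval(f,dot[0]),len(P))
top=unproj(d,(xs[ys==ys.min()].mean(),ys.min()),108);bot=unproj(d,(xs[ys==ys.max()].mean(),ys.max()+1),108);print(top,bot,(top+bot)/2)
g=unproj(d,(263*k,260*k),114);print("grey",g)
```

```text
[446.55735699 136.94895122 413.38811285] [494.82023362 110.50468994 114.        ] [455.64786023 129.32018193 108.        ] [534.14426863  91.35671989 108.        ] [494.89606443 110.33845091 108.        ] 87.19467060157032 154.1900518827775
[     0      0    512    384 195087] [255.32916596 191.87919236]Traceback (most recent call last):
  File "<stdin>", line 16, in <module>
IndexError: too many indices for array: array is 1-dimensional, but 2 were indexed
```

Run:
```python
from h import *
for n in("scene","side"):
    d=manip.get_image(n)
    print(n,proj(d,[[494.8,110.4,114],[477.2,-202.4,86]]))
    im=d["img"].astype(int);m=((im[...,0]>110)&(im[...,1]<60)&(im[...,2]<60)).astype(np.uint8)
    N,l,st,c=cv2.connectedComponentsWithStats(m)
    for i in range(1,N):
        if st[i,4]>60: print(st[i],c[i].round(1))
    g=((im[...,1]-im[...,0]>30)&(im[...,1]>im[...,2]+5)).astype(np.uint8);N,l,st,c=cv2.connectedComponentsWithStats(g)
    for i in range(1,N):
        if st[i,4]>60: print("green",st[i],c[i].round(1))
```

```text
scene [[199.34382483 219.73251487]
 [278.40054276 163.18262545]]
[227  97  21  16 258] [237.2 105.5]
[189 211  25  31 334] [201.  227.7]
[ 192  263   64   50 1393] [224.  289.8]
[144 271  32  13 244] [160.2 275.6]
[331 286  12  20 171] [336.4 295.2]
green [251 159  38  33 766] [268.1 173.3]
side [[219.68685548 208.6465408 ]
 [274.45877969 168.04211179]]
[232 111  12  17  70] [237.1 118. ]
[210 204  21  19 113] [220.5 212.3]
[223 233  46  28 433] [245.6 245.4]
[182 245  24  11 105] [194.1 249.2]
[237 253  16  10  98] [243.5 257.8]
green [252 165  31  27 375] [264.6 175.9]
```

Run:
```python
from h import *
w,t=rel([494.8,110.4,175],np.radians(64.2));print(w.round(4),t.round(4))
import pickle
d=pickle.load(open("w2.pkl","rb"));print(d["img"][137,253],d["img"][120,253],d["img"][180,252])
```

```text
[-0.0008 -0.0003  0.0157] [ 0.022  -0.0042  0.0945]
[231  78  74] [230  78  73] [227  72  67]
```

Emit:
apply_moves(
  series=[0,0,0.0157,0.022,-0.0042,0.0945,0.065,0,0,0.0157,0.022,-0.0042,0.0945,0.065,0,0,0.0157,0.022,-0.0042,0.0945,0.065,0,0,0.0157,0.022,-0.0042,0.0945,0.065,0,0,0.0157,0.022,-0.0042,0.0945,0.065],
)

```text
clock: 4.73
position: [494.4, 111.6, 174.9]
ee_rot: [-0.697, -3.062, 0.001]
force: [0.9, 0.3, -0.4]
opening: 64.7
grasp_force: 0.0
```

```bash
cat >> h.py <<'E'
def redbar(d,near,z=106):
    "fit red bar nearest pixel: ends, centre, yaw"
    im=d["img"].astype(int);m=((im[...,0]>1.8*im[...,1])&(im[...,0]>80)&(im[...,0]>1.8*im[...,2])).astype(np.uint8)
    n,l,st,c=cv2.connectedComponentsWithStats(m)
    ids=[i for i in range(1,n) if st[i,4]>300];i=min(ids,key=lambda i:np.hypot(*(c[i]-near)))
    ys,xs=np.where(l==i);P=[]
    w=np.array([np.ptp(xs[ys==r])+1 for r in range(ys.min(),ys.max()+1)])
    med=np.percentile(w,25)
    for r in range(ys.min()+3,ys.max()-2):
        q=xs[ys==r]
        if np.ptp(q)+1<1.15*med+1: P.append(((q.max()+q.min())/2,r))
    P=np.array(P);f=np.polyfit(P[:,1],P[:,0],1)
    e=[unproj(d,(np.polyval(f,r),r),z) for r in (ys.min()-.5,ys.max()+.5)]
    return st[i],med,len(P),e,(e[0]+e[1])/2,np.linalg.norm(e[0]-e[1]),np.degrees(np.arctan2(*(e[0]-e[1])[1::-1]))
E
python3 - <<'E'
from h import *
import pickle
d=pickle.load(open("w2.pkl","rb"));print(redbar(d,(253,153)))
s=manip.get_state();print(s["position"],s["q"])
d=manip.get_image("wrist");pickle.dump(d,open("w3.pkl","wb"))
nr=proj(d,[494.8,110.4,110])[0];print(nr);print(redbar(d,nr))
cv2.imwrite("pics/w3.png",d["img"][:,:,::-1])
E
```

```text
(array([ 237,  106,   31,   93, 1639], dtype=int32), np.float64(15.0), 61, [array([454.03932782, 129.96161581, 106.        ]), array([534.89208768,  89.54362663, 106.        ])], array([494.46570775, 109.75262122, 106.        ]), np.float64(90.39238146677624), np.float64(153.43970585946707))
[494.40706616 111.55644058 174.86046528] [ 6.64080164e-02 -1.37517968e-02  1.88846075e+00 -3.07185136e-04
  1.26849903e+00 -1.05637059e+00]
[254.37643993 212.3826618 ]
(array([ 233,  145,   43,  125, 2982], dtype=int32), np.float64(21.0), 86, [array([452.93346274, 130.57871117, 106.        ]), array([536.84436553,  88.74876301, 106.        ])], array([494.88891414, 109.66373709, 106.        ]), np.float64(93.75918178797893), np.float64(153.50354641346703))
```

View pics/w3.png

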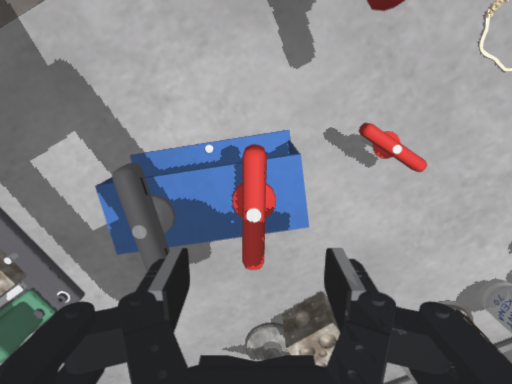

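The bar is centred between the fingers at (254,215), and the grey key is clear of the left finger. Descending to grip.

Emit:
apply_moves(
  series=[0,0,0.01,-0.0008,-0.0013,0.04,0.065,0,0,0.01,-0.0008,-0.0013,0.07,0.065,0,0,0.01,-0.0008,-0.0013,0.083,0.065,0,0,0.01,-0.0008,-0.0013,0.083,0.065,0,0,0.01,-0.0008,-0.0013,0.083,0.065],
)

```text
clock: 5.2
position: [496.4, 110.7, 93.8]
ee_rot: [0.709, 3.059, 0.001]
force: [-0.3, 0.2, -0.2]
opening: 65.3
grasp_force: 0.0
```

Emit:
apply_moves(
  series=[0,0,0,0,0,0,0.0,0,0,0,0,0,0,0.0,0,0,0,0,0,0,0.0,0,0,0,0,0,0,0.0,0,0,0,0,0,0,0.0],
  newtons=55,
)

```text
clock: 5.62
position: [495.9, 110.7, 93.8]
ee_rot: [0.707, 3.059, 0.0]
force: [-1.9, -2.0, 6.1]
opening: 14.9
grasp_force: 54.7
```

Emit:
apply_moves(
  series=[0,0,0,0,0,0,0.0,0,0,0,0,0,0,0.0,0,0,0,0,0,0,0.0,0,0,0,0,0,0,0.0,0,0,0,0,0,0,0.0],
)

```text
clock: 6.03
position: [495.9, 110.7, 93.8]
ee_rot: [0.707, 3.059, 0.0]
force: [-1.4, -1.7, 7.2]
opening: 14.7
grasp_force: 54.7
```

Emit:
apply_moves(
  series=[0,0,0,0,0,-0.02,0.0,0,0,0,0,0,-0.05,0.0,0,0,0,0,0,-0.09,0.0,0,0,0,0,0,-0.13,0.0,0,0,0,0,0,-0.13,0.0],
)

```text
clock: 6.45
position: [499.3, 111.3, 231.2]
ee_rot: [0.705, 3.048, 0.006]
force: [1.7, 0.4, -3.2]
opening: 14.6
grasp_force: 55.0
```

Emit:
apply_moves(
  series=[0,0,0,0,0,0,0.0,0,0,0,0,0,0,0.0],
)

```text
clock: 6.62
position: [493.9, 110.9, 221.0]
ee_rot: [-0.707, -3.059, 0.001]
force: [-0.8, 0.7, -5.2]
opening: 14.7
grasp_force: 54.8
```

Run:
```python
from h import *
import pickle
s=manip.get_state();print(s["position"],s["q"],s["ee_rot"],s["force"],s["ft_torque"])
d=manip.get_image("wrist");pickle.dump(d,open("w4.pkl","wb"))
R0=R.from_rotvec(s["ee_rot"])
p=proj(d,s["position"]+R0.apply([0,0,-19]));print(p)
r=redbar(d,p[0],z=s["position"][2]+14);print(r)
print("tool-frame centre",R0.inv().apply(r[4]-s["position"]))
```

```text
[493.94453464 110.88487492 220.99227128] [ 6.48967353e-02 -5.69916778e-02  1.84106330e+00  5.68635863e-05
  1.35949396e+00 -1.05150094e+00] [-7.07231958e-01 -3.05899632e+00  8.08304381e-04] [-0.82517988  0.70358327 -5.21308308] [-0.06636009  0.03972084 -0.0212016 ]
[[254.98675223 276.69970127]]
(array([ 226,  168,   62,  186, 6069], dtype=int32), np.float64(32.0), 154, [array([450.69774823, 132.65737913, 234.99227128]), array([537.03575708,  90.67141687, 234.99227128])], array([493.86675266, 111.664398  , 234.99227128]), np.float64(96.00558732742263), np.float64(154.06645868081063))
tool-frame centre [  0.43641276   0.65324396 -13.9998758 ]
```

The key is held centred, within 0.7 mm of the tool axis. Next is a socket look with the camera directly above it.

Emit:
apply_moves(
  series=[0,0,0,-0.1,-0.144,0,0.0,0,0,0,-0.1,-0.144,0,0.0,0,0,0,-0.1,-0.144,0,0.0,0,0,0,-0.1,-0.144,0,0.0,0,0,0,-0.1,-0.144,0,0.0],
)

```text
clock: 7.08
position: [520.5, -67.7, 219.5]
ee_rot: [-0.713, -3.056, 0.005]
force: [-0.8, 0.1, -4.4]
opening: 14.9
grasp_force: 55.3
```

Emit:
apply_moves(
  series=[0,0,0,-0.101,-0.145,0,0.0,0,0,0,-0.101,-0.145,0,0.0,0,0,0,-0.101,-0.145,0,0.0,0,0,0,-0.101,-0.145,0,0.0,0,0,0,-0.101,-0.145,0,0.0],
)

```text
clock: 7.5
position: [547.4, -242.4, 219.2]
ee_rot: [-0.713, -3.056, 0.003]
force: [-0.2, 0.2, -3.9]
opening: 15.2
grasp_force: 55.6
```

Emit:
apply_moves(
  series=[0,0,0,0,0,0,0.0,0,0,0,0,0,0,0.0],
)

```text
clock: 7.67
position: [547.3, -236.6, 219.3]
ee_rot: [-0.709, -3.055, -0.003]
force: [-1.1, -0.2, -4.3]
opening: 14.8
grasp_force: 55.6
```

Run:
```python
from h import *
import pickle
s=manip.get_state();print(s["position"],s["q"],s["ee_rot"],s["force"])
d=manip.get_image("wrist");pickle.dump(d,open("w5.pkl","wb"));print(d["position"])
c=np.array([477.2,-202.4,78]);n=600;k=.1
ij=np.mgrid[0:n,0:n];X=np.stack([c[0]+(n/2-ij[0])*k,c[1]+(n/2-ij[1])*k,np.full((n,n),78.)],-1).reshape(-1,3)
m=proj(d,X).reshape(n,n,2).astype(np.float32)
o=cv2.remap(d["img"],m[...,0],m[...,1],cv2.INTER_CUBIC);cv2.imwrite("pics/top78b.png",o[:,:,::-1])
print(proj(d,c))
```

```text
[ 547.26059319 -236.61611579  219.33925029] [-5.40640188e-01  1.64890077e-01  1.61297390e+00  6.02306976e-04
  1.36910755e+00 -1.65525842e+00] [-0.70943587 -3.05537196 -0.00347406] [-1.12074858 -0.19384632 -4.27170953]
[ 478.74914464 -202.41088451  363.77561249]
[[255.38707874  94.52955551]]
```

View pics/top78b.png

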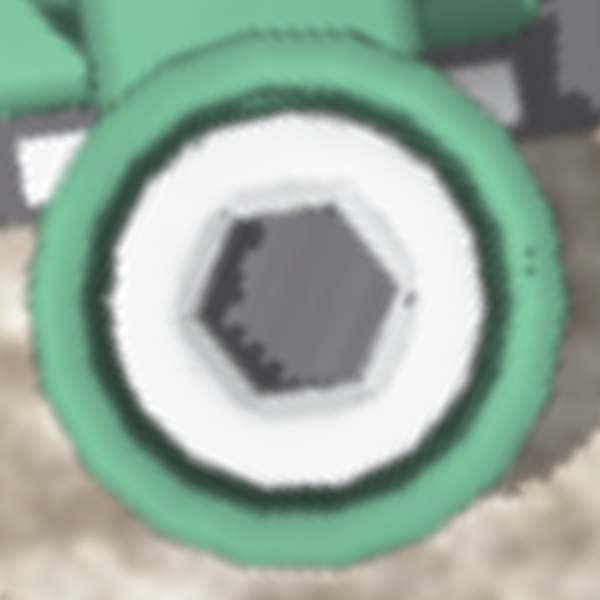

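The socket centre is (298.5,300) in the rectified view, i.e. (477.2,-202.3) in the world. A hex corner is at 38.5° mod 60, so the key should turn about 4.6° ccw.

Run:
```python
from h import *
w,t=rel([477.4,-203.1,219],np.radians(68.5));print(w.round(4),t.round(4))
```

```text
[ 0.0012 -0.0046 -0.0796] [ 0.0773 -0.0015  0.0012]
```

Emit:
apply_moves(
  series=[0.001,-0.002,-0.08,0.03,-0.0005,0,0,0.001,-0.002,-0.08,0.06,-0.001,0,0,0.001,-0.002,-0.08,0.0773,-0.0015,0,0,0.001,-0.002,-0.08,0.0773,-0.0015,0,0,0.001,-0.002,-0.08,0.0773,-0.0015,0,0],
)

```text
clock: 8.13
position: [478.0, -202.4, 221.9]
ee_rot: [0.582, 3.086, -0.001]
force: [0.3, 0.2, -5.3]
opening: 14.7
grasp_force: 55.6
```

Emit:
apply_moves(
  series=[0,0,0,0,0,0,0.0,0,0,0,0,0,0,0.0,0,0,0,0,0,0,0],
)

```text
clock: 8.38
position: [479.1, -204.3, 222.3]
ee_rot: [0.583, 3.085, -0.002]
force: [0.4, 0.2, -4.7]
opening: 14.9
grasp_force: 55.6
```

Run:
```python
from h import *
w,t=rel([477.4,-203.1,170],np.radians(68.5));print(w.round(4),t.round(4));s=manip.get_state();print(s["position"],s["q"][5],s["force"],s["ft_torque"])
d=manip.get_image("wrist");R0=R.from_rotvec(s["ee_rot"])
r=redbar(d,proj(d,s["position"]+R0.apply([0,0,-19]))[0],z=s["position"][2]+14);print(r[4:],R0.inv().apply(r[4]-s["position"]))
```

```text
[-0.001   0.0022  0.0014] [0.0021 0.0005 0.0523]
[ 479.12364676 -204.27529321  222.26785159] -1.750964588657785 [ 0.44622151  0.17909173 -4.66060754] [-0.02594165 -0.00883898 -0.02522292]
(array([ 479.54870139, -203.80790096,  236.26785159]), np.float64(96.46107107739438), np.float64(158.68797409880065)) [ -0.25514786   0.57630122 -14.00006798]
```

Emit:
apply_moves(
  series=[-0.001,0.002,0.001,0.001,0,0.02,0,-0.001,0.002,0.001,0.002,0.0005,0.04,0,-0.001,0.002,0.001,0.002,0.0005,0.052,0,-0.001,0.002,0.001,0.002,0.0005,0.052,0,-0.001,0.002,0.001,0.002,0.0005,0.052,0],
)

```text
clock: 8.85
position: [476.6, -203.1, 169.6]
ee_rot: [-0.586, -3.084, -0.001]
force: [1.0, -1.0, -3.7]
opening: 15.0
grasp_force: 55.4
```

Emit:
apply_moves(
  series=[0,0,0,0,0,0,0.0,0,0,0,0,0,0,0.0,0,0,0,0,0,0,0,0,0,0,0,0,0,0,0,0,0,0,0,0,0],
)

```text
clock: 9.27
position: [477.2, -203.5, 170.9]
ee_rot: [0.586, 3.085, -0.001]
force: [-0.0, 0.7, -5.1]
opening: 14.6
grasp_force: 55.5
```

Run:
```python
from h import *
w,t=rel([477.4,-203.1,162],np.radians(68.5));print(w.round(4),t.round(4));s=manip.get_state();print(s["position"],s["joint_velocities"].round(4),s["force"],s["ft_torque"])
```

```text
[-0.0003  0.001  -0.0002] [-0.      0.0004  0.0089]
[ 477.23247294 -203.47472496  170.91923111] [-0.0007  0.0022  0.0055  0.0007 -0.0013  0.0007] [-0.02769534  0.68349336 -5.07278708] [ 0.04003375 -0.03425524  0.0150709 ]
```

Emit:
apply_moves(
  series=[0,0,0,0,0.0004,0.002,0,0,0,0,0,0.0004,0.004,0,0,0,0,0,0.0004,0.006,0,0,0,0,0,0.0004,0.008,0,0,0,0,0,0.0004,0.009,0],
)

```text
clock: 9.68
position: [476.8, -202.7, 160.7]
ee_rot: [-0.586, -3.086, -0.0]
force: [-0.1, -0.7, -4.4]
opening: 14.8
grasp_force: 55.5
```

Emit:
apply_moves(
  series=[0,0,0,0,0,0.001,0,0,0,0,0,0,0.0015,0,0,0,0,0,0,0.002,0,0,0,0,0,0,0.002,0,0,0,0,0,0,0.002,0],
)

```text
clock: 10.1
position: [477.1, -202.9, 159.3]
ee_rot: [-0.586, -3.086, 0.0]
force: [-0.7, 0.3, -4.2]
opening: 15.0
grasp_force: 55.6
```

Emit:
apply_moves(
  series=[0,0,0,0,0,0.001,0,0,0,0,0,0,0.002,0,0,0,0,0,0,0.003,0,0,0,0,0,0,0.003,0,0,0,0,0,0,0.003,0],
)

```text
clock: 10.52
position: [477.0, -202.9, 156.2]
ee_rot: [-0.586, -3.086, 0.0]
force: [-0.1, 0.1, -4.6]
opening: 15.1
grasp_force: 55.5
```

Run:
```python
from h import *
s=manip.get_state();print(s["position"],s["force"],s["ft_torque"])
```

```text
[ 477.03813874 -202.91330743  156.16464038] [-0.09143034  0.12736947 -4.63003817] [ 0.02684262 -0.00707601  0.00176535]
```

Emit:
apply_moves(
  series=[0,0,0,0,0,0.001,0,0,0,0,0,0,0.002,0,0,0,0,0,0,0.003,0,0,0,0,0,0,0.004,0,0,0,0,0,0,0.004,0],
)

```text
clock: 10.93
position: [477.0, -202.9, 152.0]
ee_rot: [-0.586, -3.086, -0.0]
force: [0.8, -0.3, -3.9]
opening: 14.9
grasp_force: 55.6
```

Emit:
apply_moves(
  series=[0,0,0,0,0,0.001,0,0,0,0,0,0,0.002,0,0,0,0,0,0,0.003,0,0,0,0,0,0,0.003,0],
)

```text
clock: 11.27
position: [477.0, -202.9, 149.0]
ee_rot: [-0.586, -3.086, 0.0]
force: [-0.1, -0.3, -4.8]
opening: 14.8
grasp_force: 55.6
```

Tip is about 12.8 mm down. I'll feel for the floor gently.

Emit:
apply_moves(
  series=[0,0,0,0,0,0.0005,0,0,0,0,0,0,0.001,0,0,0,0,0,0,0.001,0,0,0,0,0,0,0.001,0],
)

```text
clock: 11.6
position: [477.1, -202.9, 148.2]
ee_rot: [-0.586, -3.086, 0.0]
force: [0.5, -0.2, -4.5]
opening: 15.0
grasp_force: 55.6
```

Emit:
apply_moves(
  series=[0,0,0,0,0,0.0003,0,0,0,0,0,0,0.0006,0,0,0,0,0,0,0.0006,0,0,0,0,0,0,0.0006,0],
)

```text
clock: 11.93
position: [477.2, -203.0, 147.9]
ee_rot: [0.586, 3.086, -0.0]
force: [-0.9, 0.9, -2.0]
opening: 14.5
grasp_force: 55.9
```

Floor felt: the force rose from -4.6 to -2 N and the key is home. Turning clockwise, watching the torque.

```bash
cat > t.py <<'E'
from h import *
T=[];F=[]
for i in range(3):
    s=manip.get_state();T.append(s["ft_torque"]);F.append(s["force"]);
    if i<2: manip.get_image("wrist")
r=s["ee_rot"];print("x yaw",np.degrees(2*np.arctan2(r[1],r[0]))%360,"T",np.round([t[2] for t in T],3),np.mean(T,0).round(3),"F",np.mean(F,0).round(1),s["position"].round(2),s["clock"])
E
python3 t.py
```

```text
x yaw 158.48935711151822 T [ 0.004 -0.024 -0.028] [ 0.185  0.23  -0.016] F [-0.8  0.3 -1.6] [ 477.21 -203.    147.96] 12.0333
```

Emit:
apply_moves(
  series=[0,0,0.03,0,0,0,0,0,0,0.06,0,0,0,0,0,0,0.09,0,0,0,0,0,0,0.12,0,0,0,0,0,0,0.15,0,0,0,0],
)

```text
clock: 12.45
position: [476.9, -202.9, 147.9]
ee_rot: [-0.818, -3.033, 0.0]
force: [-1.9, 0.0, -0.0]
opening: 14.9
grasp_force: 56.1
```

```bash
python3 t.py
```

```text
x yaw 149.87938743236836 T [-0.011  0.013 -0.044] [ 0.293  0.526 -0.014] F [-1.9  1.   0.1] [ 476.96 -202.85  147.91] 12.55
```

Emit:
apply_moves(
  series=[0,0,0.02,0,0,0,0,0,0,0.04,0,0,0,0,0,0,0.06,0,0,0,0,0,0,0.08,0,0,0,0,0,0,0.1,0,0,0,0],
)

```text
clock: 12.97
position: [477.0, -202.9, 147.9]
ee_rot: [-0.969, -2.988, 0.0]
force: [-3.3, 1.8, 2.8]
opening: 14.7
grasp_force: 56.5
```

```bash
python3 t.py
```

```text
x yaw 144.1076568981577 T [0.096 0.132 0.085] [0.452 0.796 0.104] F [-3.6  1.4  2.7] [ 477.04 -202.92  147.84] 13.0667
```

Emit:
apply_moves(
  series=[0,0,0.02,0,0,-0.0003,0,0,0,0.04,0,0,-0.0005,0,0,0,0.06,0,0,-0.0005,0,0,0,0.08,0,0,-0.0005,0,0,0,0.1,0,0,-0.0005,0],
)

```text
clock: 13.48
position: [476.9, -202.9, 147.9]
ee_rot: [-1.118, -2.936, 0.0]
force: [-2.6, 1.0, -1.5]
opening: 14.6
grasp_force: 56.1
```

```bash
python3 t.py
```

```text
x yaw 138.3699283065371 T [0.219 0.1   0.038] [0.33  0.621 0.119] F [-2.2  1.1 -1.3] [ 476.94 -202.84  147.93] 13.5833
```

Emit:
apply_moves(
  series=[0,0,0.02,0,0,0,0,0,0,0.04,0,0,0,0,0,0,0.06,0,0,0,0,0,0,0.08,0,0,0,0,0,0,0.1,0,0,0,0],
)

```text
clock: 14.0
position: [476.9, -202.9, 148.0]
ee_rot: [-1.263, -2.876, 0.0]
force: [-3.2, 2.0, -3.3]
opening: 15.0
grasp_force: 55.8
```

```bash
python3 t.py
```

```text
x yaw 132.63688722821803 T [0.155 0.107 0.087] [0.333 0.591 0.117] F [-2.6  1.1 -2.9] [ 476.91 -202.83  147.94] 14.1
```

```bash
sed -i 's/range(3)/range(7)/;s/i<2/i<6/' t.py; python3 t.py
```

```text
x yaw 132.70569033336588 T [0.087 0.093 0.064 0.087 0.021 0.045 0.156] [0.329 0.612 0.079] F [-2.4  1.2 -3.2] [ 476.92 -202.84  147.97] 14.4
```

Emit:
apply_moves(
  series=[0,0,0.02,0,0,0,0,0,0,0.04,0,0,0,0,0,0,0.06,0,0,0,0,0,0,0.08,0,0,0,0,0,0,0.1,0,0,0,0],
)

```text
clock: 14.82
position: [476.9, -202.8, 148.0]
ee_rot: [-1.405, -2.809, 0.0]
force: [-3.1, 0.2, -4.8]
opening: 14.9
grasp_force: 55.5
```

```bash
python3 t.py
```

```text
x yaw 126.98059416880685 T [0.168 0.082 0.104 0.071 0.123 0.036 0.09 ] [0.338 0.651 0.096] F [-2.5  1.2 -5.2] [ 476.91 -202.82  147.97] 15.1167
```

Emit:
apply_moves(
  series=[0,0,0.02,0,0,0,0,0,0,0.04,0,0,0,0,0,0,0.06,0,0,0,0,0,0,0.08,0,0,0,0,0,0,0.1,0,0,0,0],
)

```text
clock: 15.53
position: [476.9, -202.8, 148.0]
ee_rot: [-1.544, -2.736, 0.0]
force: [-2.6, 1.7, -6.4]
opening: 14.7
grasp_force: 55.3
```

```bash
python3 t.py
```

```text
x yaw 121.24813910995508 T [0.172 0.131 0.115 0.058 0.104 0.08  0.068] [0.407 0.712 0.104] F [-2.5  2.  -6.6] [ 476.93 -202.84  148.  ] 15.8333
```

Emit:
apply_moves(
  series=[0,0,0.02,0,0,0,0,0,0,0.04,0,0,0,0,0,0,0.06,0,0,0,0,0,0,0.08,0,0,0,0,0,0,0.1,0,0,0,0],
)

```text
clock: 16.25
position: [477.0, -202.8, 148.0]
ee_rot: [-1.678, -2.655, 0.0]
force: [-2.3, 1.9, -6.9]
opening: 14.8
grasp_force: 55.1
```

```bash
python3 t.py
```

```text
x yaw 115.51996923319751 T [0.164 0.191 0.082 0.081 0.023 0.043 0.079] [0.45  0.752 0.095] F [-2.8  1.7 -7.7] [ 476.95 -202.86  148.02] 16.55
```

Emit:
apply_moves(
  series=[0,0,0.02,0,0,0,0,0,0,0.04,0,0,0,0,0,0,0.06,0,0,0,0,0,0,0.08,0,0,0,0,0,0,0.1,0,0,0,0],
)

```text
clock: 16.97
position: [477.0, -202.9, 148.1]
ee_rot: [-1.809, -2.568, 0.0]
force: [-4.1, 1.4, -8.5]
opening: 14.7
grasp_force: 55.0
```

```bash
python3 t.py
```

```text
x yaw 109.79155579691741 T [0.255 0.155 0.11  0.086 0.12  0.084 0.199] [0.511 0.813 0.144] F [-3.6  1.9 -8.6] [ 476.96 -202.87  148.05] 17.2667
```

Emit:
apply_moves(
  series=[0,0,0.02,0,0,0,0,0,0,0.04,0,0,0,0,0,0,0.06,0,0,0,0,0,0,0.08,0,0,0,0,0,0,0.1,0,0,0,0],
)

```text
clock: 17.68
position: [477.0, -202.9, 148.0]
ee_rot: [-1.935, -2.474, 0.0]
force: [-3.5, 1.3, -9.2]
opening: 14.9
grasp_force: 54.9
```

```bash
python3 t.py
```

```text
x yaw 104.06271529295657 T [0.253 0.203 0.188 0.165 0.154 0.143 0.133] [0.559 0.838 0.177] F [-3.7  2.2 -9.7] [ 477.01 -202.85  148.08] 17.9833
```

Emit:
apply_moves(
  series=[0,0,0.02,0,0,0,0,0,0,0.04,0,0,0,0,0,0,0.06,0,0,0,0,0,0,0.08,0,0,0,0,0,0,0.1,0,0,0,0],
)

```text
clock: 18.4
position: [477.0, -202.9, 148.1]
ee_rot: [-2.056, -2.375, 0.0]
force: [-3.4, 1.6, -10.3]
opening: 15.1
grasp_force: 54.9
```

```bash
python3 t.py
```

```text
x yaw 98.33084372962873 T [0.354 0.233 0.199 0.234 0.207 0.178 0.177] [0.621 0.888 0.226] F [ -3.6   2.2 -10.2] [ 477.   -202.88  148.09] 18.7
```

Emit:
apply_moves(
  series=[0,0,0.02,0,0,0,0,0,0,0.04,0,0,0,0,0,0,0.06,0,0,0,0,0,0,0.08,0,0,0,0,0,0,0.1,0,0,0,0],
)

```text
clock: 19.12
position: [477.0, -202.9, 148.1]
ee_rot: [-2.173, -2.269, 0.0]
force: [-3.6, 2.3, -9.9]
opening: 14.8
grasp_force: 54.8
```

```bash
python3 t.py
```

```text
x yaw 92.6038157030294 T [0.373 0.262 0.21  0.218 0.229 0.237 0.232] [0.693 0.923 0.252] F [ -3.6   2.6 -10.1] [ 477.06 -202.9   148.15] 19.4167
```

Emit:
apply_moves(
  series=[0,0,0.02,0,0,0,0,0,0,0.04,0,0,0,0,0,0,0.06,0,0,0,0,0,0,0.08,0,0,0,0,0,0,0.1,0,0,0,0],
)

```text
clock: 19.83
position: [477.0, -202.9, 148.2]
ee_rot: [-2.283, -2.158, 0.0]
force: [-2.9, 2.9, -9.9]
opening: 14.8
grasp_force: 54.9
```

```bash
python3 t.py
```

```text
x yaw 86.8738030873294 T [0.373 0.295 0.241 0.244 0.247 0.248 0.295] [0.746 0.921 0.278] F [ -3.6   3.  -10.4] [ 477.05 -202.91  148.14] 20.1333
```

Emit:
apply_moves(
  series=[0,0,0.02,0,0,0,0,0,0,0.04,0,0,0,0,0,0,0.06,0,0,0,0,0,0,0.06,0,0,0,0,0,0,0.06,0,0,0,0],
)

```text
clock: 20.55
position: [477.1, -202.9, 148.2]
ee_rot: [-2.345, -2.09, 0.0]
force: [-4.2, 3.3, -10.3]
opening: 15.1
grasp_force: 54.8
```

```bash
python3 t.py
```

```text
x yaw 83.43248139234561 T [0.275 0.295 0.244 0.27  0.236 0.309 0.327] [0.8   0.927 0.28 ] F [ -3.9   3.3 -10. ] [ 477.06 -202.91  148.17] 20.85
```

Emit:
apply_moves(
  series=[0,0,-0.03,0,0,0,0,0,0,-0.06,0,0,0,0,0,0,-0.09,0,0,0,0,0,0,-0.12,0,0,0,0,0,0,-0.12,0,0,0,0],
)

```text
clock: 21.27
position: [477.1, -202.9, 148.2]
ee_rot: [-2.215, -2.228, -0.0]
force: [-4.3, 3.2, -10.1]
opening: 15.1
grasp_force: 54.8
```

```bash
python3 t.py
```

```text
x yaw 90.27944489128078 T [0.094 0.148 0.111 0.133 0.068 0.071 0.086] [0.76  0.925 0.102] F [ -3.7   3.3 -10.4] [ 477.06 -202.92  148.16] 21.5667
```

Emit:
apply_moves(
  series=[0,0,-0.03,0,0,0,0,0,0,-0.06,0,0,0,0,0,0,-0.08,0,0,0,0,0,0,-0.08,0,0,0,0,0,0,-0.08,0,0,0,0],
)

```text
clock: 21.98
position: [477.1, -203.0, 148.2]
ee_rot: [2.126, 2.313, -0.0]
force: [-4.7, 3.6, -10.0]
opening: 14.4
grasp_force: 54.8
```

```bash
python3 t.py
```

```text
x yaw 94.87820594736178 T [ 0.05  -0.001  0.029  0.008 -0.025  0.016 -0.014] [0.773 0.971 0.009] F [ -3.8   3.2 -10.3] [ 477.08 -202.92  148.16] 22.2833
```

Emit:
apply_moves(
  series=[0,0,-0.02,0,0,0,0,0,0,-0.04,0,0,0,0,0,0,-0.06,0,0,0,0,0,0,-0.06,0,0,0,0],
)

```text
clock: 22.62
position: [477.1, -203.0, 148.4]
ee_rot: [2.051, 2.379, -0.0]
force: [-4.8, 3.1, -9.8]
opening: 14.8
grasp_force: 54.9
```

```bash
python3 t.py
```

```text
x yaw 98.40519252260408 T [-0.001 -0.016 -0.034  0.028 -0.012  0.007 -0.002] [ 0.767  1.066 -0.004] F [-4.3  2.8 -8.9] [ 477.11 -202.99  148.39] 22.9167
```

Emit:
apply_moves(
  series=[0,0,0,0,0,-0.001,0,0,0,0,0,0,-0.002,0,0,0,0,0,0,-0.004,0,0,0,0,0,0,-0.006,0,0,0,0,0,0,-0.006,0],
)

```text
clock: 23.33
position: [477.3, -203.1, 155.1]
ee_rot: [2.053, 2.377, -0.0]
force: [-4.5, 3.8, -6.8]
opening: 14.4
grasp_force: 55.3
```

```bash
python3 t.py
```

```text
x yaw 98.34262896760697 T [ 0.059  0.079  0.009  0.     0.055 -0.     0.018] [0.852 1.162 0.031] F [-4.5  3.7 -6.4] [ 477.35 -203.11  155.09] 23.6333
```

Coming out freely. Continuing out and up.

Emit:
apply_moves(
  series=[0,0,0,0,0,-0.004,0,0,0,0,0,0,-0.008,0,0,0,0,0,0,-0.014,0,0,0,0,0,0,-0.024,0,0,0,0,0,0,-0.036,0],
)

```text
clock: 24.05
position: [478.0, -203.6, 192.2]
ee_rot: [2.053, 2.375, 0.0]
force: [-0.1, -0.4, -3.3]
opening: 15.0
grasp_force: 55.5
```

Emit:
apply_moves(
  series=[0,0,0,0,0,-0.03,0,0,0,0,0,0,-0.03,0,0,0,0,0,0,-0.03,0,0,0,0,0,0,-0.03,0],
)

```text
clock: 24.38
position: [477.3, -203.1, 220.5]
ee_rot: [2.053, 2.376, 0.0]
force: [0.6, -0.5, -4.5]
opening: 14.6
grasp_force: 55.6
```

```bash
python3 t.py
python3 - <<'E'
from h import *
s=manip.get_state();d=manip.get_image("wrist");R0=R.from_rotvec(s["ee_rot"])
r=redbar(d,proj(d,s["position"]+R0.apply([0,0,-19]))[0],z=s["position"][2]+14);print(r[4:],R0.inv().apply(r[4]-s["position"]))
cv2.imwrite("pics/w6.png",d["img"][:,:,::-1])
for n in("side",):
    d=manip.get_image(n);print(s["q"]);p=proj(d,s["position"])[0].astype(int)
    c=d["img"][max(0,p[1]-60):p[1]+60,max(0,p[0]-80):p[0]+80,::-1]
    cv2.imwrite("pics/s6.png",cv2.resize(c,None,fx=4,fy=4,interpolation=cv2.INTER_CUBIC))
# TCP goal over left hole with bar along -26 deg
print(rel([495.2,110.4,222],np.radians(64)))
E
```

```text
x yaw 98.32513938979974 T [ 0.065 -0.051 -0.021  0.028 -0.042 -0.02   0.014] [ 0.002  0.019 -0.004] F [ 0.   0.  -4.3] [ 476.6  -202.67  219.1 ] 24.6833
(array([ 477.23182159, -201.98618928,  233.10074966]), np.float64(96.31584304713877), np.float64(98.36000864047679)) [  0.59700924   0.70367412 -14.00038741]
[-5.54364440e-01 -2.65063456e-02  1.81518861e+00 -9.39989447e-05
  1.35473334e+00 -6.99645297e-01]
(array([-4.86448606e-04, -1.05570044e-03, -9.71679893e-01]), array([ 0.30721709,  0.06352575, -0.00231747]))
```

View pics/s6.png

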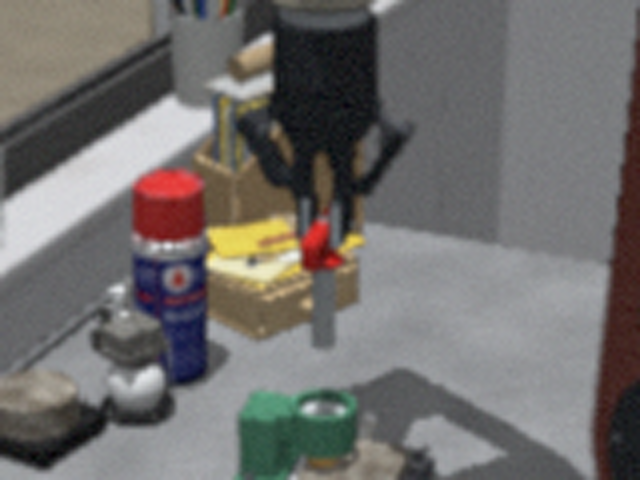

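The key hangs straight in the grip, with the socket empty below at about (325,410). Carrying it back to its rack hole.

Emit:
apply_moves(
  series=[0,0,-0.12,0.04,0.008,-0.003,0,0,0,-0.24,0.08,0.016,-0.003,0,0,0,-0.36,0.12,0.024,-0.003,0,0,0,-0.48,0.15,0.031,-0.003,0,0,0,-0.6,0.17,0.035,-0.003,0],
)

```text
clock: 25.2
position: [486.9, -26.7, 223.1]
ee_rot: [-1.249, -2.882, -0.002]
force: [0.1, -0.6, -4.7]
opening: 14.8
grasp_force: 55.5
```

Run:
```python
from h import *
print(rel([495.9,110.7,222],np.radians(64)))
```

```text
(array([ 0.00097674, -0.00062584, -0.36403988]), array([0.09406185, 0.10050236, 0.00127297]))
```

Emit:
apply_moves(
  series=[0,0,-0.1,0.03,0.032,0.001,0,0,0,-0.2,0.06,0.064,0.001,0,0,0,-0.3,0.085,0.09,0.001,0,0,0,-0.364,0.094,0.1005,0.001,0,0,0,-0.364,0.094,0.1005,0.001,0],
)

```text
clock: 25.62
position: [496.9, 111.2, 222.0]
ee_rot: [-0.707, -3.061, -0.002]
force: [0.5, -0.9, -4.9]
opening: 14.4
grasp_force: 55.6
```

Emit:
apply_moves(
  series=[0,0,0,0,0,0,0,0,0,0,0,0,0,0,0,0,0,0,0,0,0,0,0,0,0,0,0,0],
)

```text
clock: 25.95
position: [497.3, 106.4, 222.1]
ee_rot: [-0.722, -3.057, 0.001]
force: [-0.0, -0.4, -5.1]
opening: 14.8
grasp_force: 55.6
```

Run:
```python
from h import *
print(rel([495.9,110.7,172],np.radians(64)),manip.get_state()["position"])
d=manip.get_image("wrist");cv2.imwrite("pics/w7.png",d["img"][:,:,::-1])
```

```text
(array([-3.36762436e-04,  1.34027302e-05, -1.00611722e-02]), array([0.00313325, 0.00325187, 0.05012578])) [497.25419775 106.40537167 222.12691539]
```

View pics/w7.png

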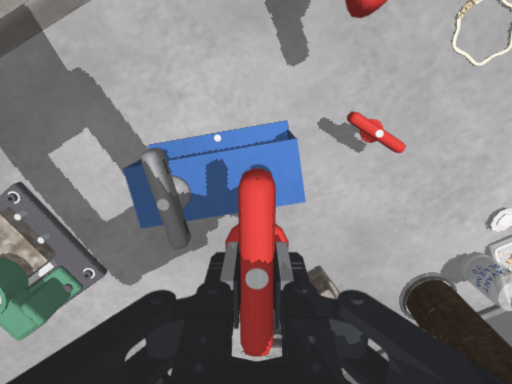

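The key is above the rack's hole and the grey key is untouched at (165,200). Correcting xy by 4 mm and lowering.

Emit:
apply_moves(
  series=[0,0,-0.01,0.003,0.003,0.01,0,0,0,-0.01,0.003,0.003,0.03,0,0,0,-0.01,0.003,0.003,0.045,0,0,0,-0.01,0.003,0.003,0.045,0,0,0,-0.01,0.003,0.003,0.045,0],
)

```text
clock: 26.42
position: [494.7, 111.4, 175.8]
ee_rot: [-0.703, -3.059, 0.001]
force: [0.4, -0.3, -4.0]
opening: 14.8
grasp_force: 55.6
```

Emit:
apply_moves(
  series=[0,0,0,0,0,0,0,0,0,0,0,0,0,0,0,0,0,0,0,0,0,0,0,0,0,0,0,0,0,0,0,0,0,0,0],
)

```text
clock: 26.83
position: [496.2, 111.7, 177.8]
ee_rot: [0.703, 3.061, 0.0]
force: [-0.2, -0.0, -4.3]
opening: 15.0
grasp_force: 55.6
```

Run:
```python
from h import *
print(rel([495.9,110.7,154],np.radians(64)),manip.get_state()["position"])
```

```text
(array([0.00052505, 0.00097837, 0.00239729]), array([-0.00011158, -0.00101562,  0.02380675])) [496.2162116  111.66151827 177.80716035]
```

Emit:
apply_moves(
  series=[0,0,0,0,-0.001,0.004,0,0,0,0,0,-0.001,0.008,0,0,0,0,0,-0.001,0.013,0,0,0,0,0,-0.001,0.018,0,0,0,0,0,-0.001,0.024,0],
)

```text
clock: 27.25
position: [495.1, 110.8, 152.5]
ee_rot: [-0.703, -3.061, 0.0]
force: [-0.7, 0.3, -3.6]
opening: 15.1
grasp_force: 55.7
```

Emit:
apply_moves(
  series=[0,0,0,0,0,0.002,0,0,0,0,0,0,0.004,0,0,0,0,0,0,0.006,0,0,0,0,0,0,0.006,0,0,0,0,0,0,0.006,0],
)

```text
clock: 27.67
position: [495.3, 110.7, 147.1]
ee_rot: [-0.703, -3.062, 0.0]
force: [-0.6, -0.2, -4.4]
opening: 14.4
grasp_force: 55.6
```

The tip is inside the hole (z≈63) with no force. Lowering further.

Emit:
apply_moves(
  series=[0,0,0,0,0,0.008,0,0,0,0,0,0,0.016,0,0,0,0,0,0,0.026,0,0,0,0,0,0,0.036,0,0,0,0,0,0,0.042,0],
)

```text
clock: 28.08
position: [494.6, 110.6, 103.1]
ee_rot: [-0.703, -3.06, 0.001]
force: [0.0, 0.7, -4.5]
opening: 14.6
grasp_force: 55.5
```

Emit:
apply_moves(
  series=[0,0,0,0,0,0.002,0,0,0,0,0,0,0.004,0,0,0,0,0,0,0.006,0,0,0,0,0,0,0.007,0,0,0,0,0,0,0.008,0],
)

```text
clock: 28.5
position: [495.8, 110.7, 97.5]
ee_rot: [0.703, 3.061, 0.0]
force: [0.1, -0.3, -4.1]
opening: 14.8
grasp_force: 55.5
```

Emit:
apply_moves(
  series=[0,0,0,0,0,0.001,0,0,0,0,0,0,0.002,0,0,0,0,0,0,0.003,0,0,0,0,0,0,0.003,0],
)

```text
clock: 28.83
position: [495.6, 110.7, 94.5]
ee_rot: [0.703, 3.061, 0.0]
force: [-0.7, -0.1, -2.7]
opening: 14.8
grasp_force: 56.0
```

Emit:
apply_moves(
  series=[0,0,0,0,0,0.0005,0,0,0,0,0,0,0.001,0,0,0,0,0,0,0.001,0,0,0,0,0,0,0.001,0],
)

```text
clock: 29.17
position: [495.7, 110.7, 94.3]
ee_rot: [0.703, 3.061, -0.0]
force: [-3.3, -0.3, 5.3]
opening: 14.0
grasp_force: 57.2
```

Seated (force +5 N). Opening and retreating.

Emit:
apply_moves(
  series=[0,0,0,0,0,0,0.05,0,0,0,0,0,0,0.05,0,0,0,0,0,0,0.05,0,0,0,0,0,0,0.05,0,0,0,0,0,0,0.05],
)

```text
clock: 29.58
position: [495.5, 110.7, 93.2]
ee_rot: [0.703, 3.062, 0.0]
force: [0.4, 0.2, 0.0]
opening: 49.8
grasp_force: 0.0
```

Emit:
apply_moves(
  series=[0,0,0,0,0,-0.02,0.05,0,0,0,0,0,-0.05,0.05,0,0,0,0,0,-0.08,0.05,0,0,0,0,0,-0.12,0.05,0,0,0,0,0,-0.15,0.05],
)

```text
clock: 30.0
position: [495.8, 110.7, 245.9]
ee_rot: [0.703, 3.06, 0.001]
force: [0.6, 0.2, 0.8]
opening: 49.6
grasp_force: 0.0
```

Emit:
apply_moves(
  series=[0,0,0,0,0,0,0.05,0,0,0,0,0,0,0.05,0,0,0,0,0,0,0.05,0,0,0,0,0,0,0.05,0,0,0,0,0,0,0.05],
)

```text
clock: 30.42
position: [494.4, 110.6, 241.3]
ee_rot: [-0.702, -3.059, 0.002]
force: [1.1, -0.3, -0.2]
opening: 50.0
grasp_force: 0.0
```

Run:
```python
from h import *
s=manip.get_state();print(s["position"],s["force"],s["opening"])
d=manip.get_image("wrist");cv2.imwrite("pics/w8.png",d["img"][:,:,::-1])
print(redbar(d,proj(d,[494.8,110.4,110])[0])[3:])
```

```text
[494.41566711 110.62856562 241.27131896] [ 1.14577196 -0.2978481  -0.19643639] 50.01549347226296
([array([455.51239967, 130.89081188, 106.        ]), array([537.30233288,  91.1270464 , 106.        ])], array([496.40736628, 111.00892914, 106.        ]), np.float64(90.94366508461104), np.float64(154.07239564449984))
```

View pics/w8.png

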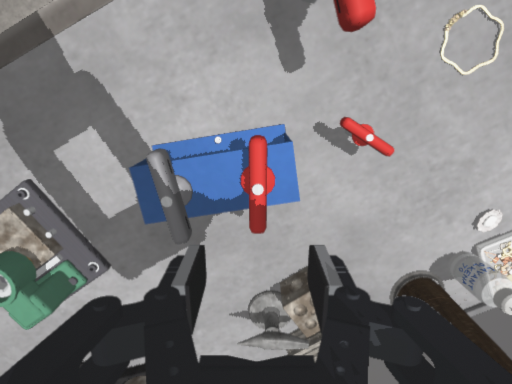

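The red key stands in its hole at (258,185), upright and at the same length and position as before. The gripper is clear, so I'm handing in.

```bash
python3 -c "
from station import manip
print(manip.hand_in())"
```

```text
the job is handed in; nothing more can be done
None
```

I seated the red key fully in the socket and tightened the clamp to about 0.19 N m above free turning. The key then went back upright in its rack hole, and I handed the job in at about 30 s; no verdict came back.

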